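Hang the top-heavy test gauge in the empty fork of the gauge bracket

ROBOT

A 6-joint arm with a two-finger parallel gripper is mounted at the origin on the work surface. World frame = base frame: x ahead of the robot, y to its left, z up, the work surface at z = 0. Lengths are in m, angles in rad, forces in N, time in s.
With the tool pointing down it reaches from about 0.225 to 0.725 m from the base axis. Payload 3.1 kg.
Tool frame: the origin (TCP) lies midway between the tips of the shut fingers; the grasp point (between the pads) lies 19 mm behind it; x points along the fingers, y is the direction in which the jaws open and shut, and the axes are right-handed (so a half turn about x gives the same grasp; the last joint's range is limited). The gripper opens to 85 mm and grips with 20 to 120 N. Pads are 22 mm wide; open, the fingers measure 114 mm over their backs; the gripper's body (76 mm by 85 mm) begins 54 mm behind the grasp point. The pads swing forward as they close: fully open they stand 13 mm farther back than shut.
Start: joints at [-1.359, 0.048, 0.099, 1.622, 0, 1.443], TCP at [0.175, -0.495, 0.231] pointing down, gripper open.
Joint ranges: [-2.91, 2.91], [-0.99, 1.94], [-1.21, 1.42], [-2.12, 2.29], [-1.49, 1.47], [-3.14, 3.14]. Speed limits (rad/s): [2.79, 2.79, 3.14, 3.14, 3.14, 3.14].

INTERFACE

Orientations are given as a unit quaternion [x, y, z, w].
In Python, from cell import * gives the robot as it stands.
- The arm moves only by the tool jog_arm, never from a script. Its arguments are lists of equal length, an entry for each row: "claw": the opening, from -1 (shut) to 1 (fully open); "offset": the shift along the tool's x, y, z in m, a list of three; "spin": the turn about the tool's x in rad. A call has exactly 5 rows; each row is the pose to reach, as a shift and turn from the pose commanded when the call began, along the tool's axes at that moment; what a row does not reach only later rows make up. A row lasts 1/10 s, in which the tool goes at most 50 mm and 8.59 degrees, less where a joint would pass 70% of its speed; a pose out of reach is approached as far as the arm can. A call with a gripper value outside its range is refused whole. The fingers move at their own pace and stop on an object; "newtons" is the grip in N (left out, the last holds). Time passes only in rows, so rows that repeat a pose let the fingers close, or fill a call up. It gives the time, the measured TCP pose, the force and the opening at its end, in the units of the state.
- get_state(): the state, without advancing time (a new reading comes with each control period).
- read_camera(name): name is "side" or "top" or "wrist"; returns (picture, depth): 420x560x3 uint8, red, green, blue; 420x560 float32, m along the optical axis (not along the pixel's ray), 0 where there is no reading.
- camera_model(name): a dict with "K" (3x3 intrinsics, pixels), "k1" (the pictures are not rectified: a ray, as slopes to the right and down, at radius r is drawn at 1 + k1 r^2 times it, then the intrinsics apply), "cam_to_world" (4x4, takes a point from camera to world coordinates). Camera axes: x right, y down, z forward; pixel columns grow to the right and rows downward; lengths in m; the calibration is good to about 2 mm. A picture is of the moment at which its call begins: read the wrist's pose just before it. camera_model takes no time and is no camera call; for the wrist camera it gives the pose at the moment of the call.
- hand_in(): hands the job in, once; it reports no verdict.
Trained networks look in the newest picture that a camera, given by its name, has taken for a name from the list of things; names that differ only in an ending like _2 or _b are one class to them, and where a whole thing is asked for, a point or a joint stands for the part that bears it (a point fixed in the world has none). Each returns a list of dicts, best first, with "score" (0 to 1); they miss things now and then, are a little off and sometimes report something else, mostly with a low value. They report only what shows in the picture. A call takes as long as a camera call.
- recognise(thing, camera): "bbox" ([left, top, width, height] in pixels, round what is visible of it).
- tip_of(thing, camera): "centre" ([row, column] in pixels: a listed point, or the origin of a listed thing).
The state is a dict: "time_s": time; "joints": joint angles; "joint_vel": joint speeds; "joint_torque": joint torques, N m; "tool_pos": TCP position; "orientation": TCP orientation; "contact_force": force on the tool from outside, world axes, zero at the start; "wrist_torque": the same for the moment, N m; "gripper_width": finger opening in m.
Only numpy, scipy, OpenCV 4.12 (cv2) and the standard library are available. Lean on these libraries where they do the work, as an engineer would, in place of code of your own. Each camera call takes 0.05 s, during which the arm holds its last target. There are 200 camera calls.

TASK

Hang the tall round pressure gauge, the tallest of the three in the steel carrying tote, in the one empty fork of the gauge bracket: square shank slid in until it is fully home, dial looking out of the fork's open end, collar resting on the fork. In the tote only the left and right sides of its case are free to grip and in the bracket only its front and back, so on the way stand it on the rubber mat, let go, and take it again the other way. It is top-heavy: keep it upright all the way, set it down softly rather than dropping it, and leave the other gauges and the parts on the bench where they are.

Things in the scene. Friction and masses are not known exactly. Their poses are not given: they have to be found in the camera images.
- gauge: the tall gauge to be hung, 0.35 to 0.57 kg: round steel case on a slim riser; stands in any of the tote's three bays. Origin: centre of its foot's underside; z up, dial looks along -x. From the foot up: round coupling nut 32 mm diameter, 0 to 28 mm; square shank 17 x 17 mm, faces square to x and y, 28 to 58 mm; collar 36 mm diameter, 58 to 64 mm; riser 14 mm diameter; case 119 to 181 mm
- gauge_mid (a point): centre of that gauge's case, 150 mm above its foot, axes as the gauge's: the place to grip it, either across its 62 mm diameter (along its y) or across its 34 mm thickness (along its x). The gauge's centre of mass is about 115 mm above its foot: on its 32 mm foot it topples when tilted by about 8 degrees
- gauge_collar (a point): centre of the underside of that gauge's collar, on its axis 58 mm above its foot, at the top of the square shank
- gauge_dial (a point): centre of that gauge's dial face, 17 mm in front (-x) of its case centre
- mat: black rubber mat fixed on the bench, 140 x 140 mm and 3 mm thick, clear of other things; origin at the centre of its underside
- mat_top (a point): centre of the mat's upper face, 3 mm above the bench
- fork_free: the empty one of the bracket's three fork plates, steel, 8 mm thick; origin: middle of the slot's closed end, on the plate's underside, 92 mm above the bench; x into the bracket, z up. Slot 20 mm wide, straight from x = -40 mm to 0, open to -x; flared tips end at x = -58 mm with a mouth about 36 mm wide. Way in: level, along +x, square shank at the plate's height, foot below, collar above
- fork_slot (a point): where the centre of the collar's underside belongs when the gauge is fully home: on the empty fork's upper face, 100 mm above the bench, mid-slot, 8.5 mm in front of the slot's closed end (the shank then touches it); axes as the fork's. The hung gauge's foot is 42 mm above the bench; a fixed test point under it reaches 30 mm
- bracket: the gauge bracket, painted steel, fixed, 130 mm deep, 232 mm wide, 205 mm tall; origin: mid-underside, in line with the slot ends; forks open to its -x and stand 70 mm apart at y = -70, 0, 70 mm; which is empty varies. Hung gauges beside it leave 8 mm at each side of the case; end cheeks 6 mm thick at y = -113 and 113 mm, x = -50 to 60 mm, 205 mm tall
- tote: steel carrying tote, fixed, 110 mm (x) by 142 mm (y); origin at the centre of its underside. Floor 4 mm thick; three bays in a row along y, 44 mm apart, parted by sheets 56 mm high; end panels 160 mm high; long sides (towards -x and +x) only 34 mm high. The gauges in it stand one behind another with their dials looking about along the tote's -y
- small_gauge_mid (a point): centre of the case of a smaller round gauge in the tote (case 50 mm across, 30 mm thick, top 157 mm above its foot): leave alone; this point is 132 mm above its foot
- digital_gauge_mid (a point): centre of the case of a gauge with a square case in the tote (58 mm square, 30 mm thick, top 157 mm above its foot): leave alone; this point is 128 mm above its foot
- hung_a_mid (a point): case centre of a gauge hanging in one of the other forks, same shape and size as the tall gauge (top 223 mm above the bench): leave alone
- hung_b_mid (a point): case centre of the gauge hanging in the remaining fork, same shape and size: leave alone
- oil_bottle_mid (a point): centre of a white bottle with a black cap, 54 mm diameter and 165 mm tall, standing on the bench: leave alone
- barrel_mid (a point): centre of a pump's cylinder barrel, dark steel, 100 mm diameter and 86 mm tall with nine bores in its top: leave alone
- elbow_mid (a point): centre of an upright pipe elbow, about 30 mm across and 68 mm tall with an outlet reaching 31 mm to the side: leave alone
- ratchet_mid (a point): middle of a ratchet lying on the bench, about 220 mm long and up to 32 mm high: leave alone

How it is judged:
By the outcome, as a careful person would: the job done as asked, in the order asked, and still so for the second after the job is handed in, with the robot touching nothing.
It also fails if it takes over 69 s, if anything falls off the work surface, if the arm or the gripper's body presses on something with over 40 N, if the wrist force passes 120 N, or if a joint passes its speed limit or range.

## Working session

There is one attempt and no reset: what is moved stays moved. The work goes in short steps, Python scripts to look and compute and a tool call to move; the robot and the scene stay as the last step left them, time stands still between calls to the robot, and variables do not carry over. Pictures are saved under pics/ and viewed, about 8 in all and at most 12, crops included, and the job is handed in when it is done.

Besides the shell and the picture viewer there is one more tool, called by a JSON object that holds its "name" and its "arguments", one argument or row to a line. jog_arm: Moves the arm, as the interface text tells. Its arguments: {"type":"object","properties":{"claw":{"type":"array","items":{"type":"number"}},"offset":{"type":"array","items":{"type":"array","items":{"type":"number"}}},"spin":{"type":"array","items":{"type":"number"}},"newtons":{"type":"number"}},"required":["claw","offset","spin"]}

```bash
ls; mkdir -p pics; cat > h.py <<'E'
from cell import *
import numpy as np, cv2
from scipy.spatial.transform import Rotation as R
def deproj(cam,row,col,d,M=None):
    m=M or camera_model(cam); K=np.array(m["K"]); k=m["k1"]
    xd=(col-K[0,2])/K[0,0]; yd=(row-K[1,2])/K[1,1]; x,y=xd,yd
    for _ in range(20):
        s=1+k*(x*x+y*y); x,y=xd/s,yd/s
    return (np.array(m["cam_to_world"])@np.array([x*d,y*d,d,1]))[:3]
def ray(cam,row,col,M=None):
    a=deproj(cam,row,col,0,M); b=deproj(cam,row,col,1,M); return a,b-a
def atz(cam,row,col,z,M=None):
    o,d=ray(cam,row,col,M); return o+d*(z-o[2])/d[2]
def cloud(cam,dep,M=None):
    m=M or camera_model(cam); K=np.array(m["K"]); k=m["k1"]
    r,c=np.mgrid[:dep.shape[0],:dep.shape[1]]
    xd=(c-K[0,2])/K[0,0]; yd=(r-K[1,2])/K[1,1]; x,y=xd,yd
    for _ in range(15):
        s=1+k*(x*x+y*y); x,y=xd/s,yd/s
    p=np.stack([x*dep,y*dep,dep,np.ones_like(dep)],-1)@np.array(m["cam_to_world"]).T
    p=p[...,:3].copy(); p[dep<=0]=np.nan; return p
E
python3 - <<'E'
from h import *
np.set_printoptions(precision=4,suppress=True)
s=get_state(); print(s)
for c in ("side","top"):
    im,d=read_camera(c); cv2.imwrite(f"pics/{c}0.png",im[...,::-1]); np.save(f"pics/{c}0.npy",d)
    print(c,camera_model(c))
    P=cloud(c,d)
    for t in ["gauge_mid","gauge","gauge_collar","gauge_dial","mat_top","fork_slot","fork_free","bracket","tote","small_gauge_mid","digital_gauge_mid","hung_a_mid","oil_bottle_mid","barrel_mid","elbow_mid","ratchet_mid"]:
        for q in tip_of(t,c)[:3]:
            r,k=q["centre"]; i,j=int(np.clip(round(r),0,419)),int(np.clip(round(k),0,559))
            print(t,round(q["score"],2),round(r),round(k),P[i,j])
E
```

```text
pics
{'time_s': 0.0, 'joints': array([-1.3588,  0.0487,  0.0976,  1.622 ,  0.    ,  1.443 ]), 'joint_vel': array([-0.0002, -0.0001, -0.0011,  0.0001, -0.0005, -0.0009]), 'joint_torque': array([  0.0001, -33.8778,  32.0018,   0.0202,  -0.0001,   0.    ]), 'tool_pos': array([ 0.1748, -0.4944,  0.2301]), 'orientation': array([-0.6969, -0.1204,  0.697 , -0.1187]), 'contact_force': array([ 0.1742, -0.459 , -0.4515]), 'wrist_torque': array([-0.0176, -0.0054,  0.0448]), 'gripper_width': 0.08543084780493686}
side {'K': array([[432.2122,   0.    , 285.4508],
       [  0.    , 432.2122, 213.6035],
       [  0.    ,   0.    ,   1.    ]]), 'k1': -0.014869817157377816, 'cam_to_world': array([[-0.7777, -0.447 ,  0.4421,  0.1528],
       [-0.6286,  0.561 , -0.5386,  0.5434],
       [-0.0072, -0.6967, -0.7173,  0.8398],
       [ 0.    ,  0.    ,  0.    ,  1.    ]])}
gauge_mid 0.64 313 205 [0.5174 0.3233 0.1797]
gauge 0.76 352 211 [0.5261 0.3277 0.0295]
gauge_collar 0.65 338 206 [0.5379 0.3231 0.0661]
gauge_dial 0.62 306 210 [0.5199 0.3084 0.1812]
mat_top 0.72 263 328 [ 0.4827 -0.0195  0.0027]
mat_to
[... 1586 characters left out ...]
3  0.0961]
bracket 0.23 301 206 [0.3791 0.1335 0.1576]
tote 0.83 238 143 [0.5072 0.2621 0.163 ]
tote 0.6 258 273 [ 0.4708 -0.0053  0.0024]
small_gauge_mid 0.87 233 102 [0.5197 0.3482 0.1559]
small_gauge_mid 0.73 220 451 [ 0.5269 -0.3564  0.2153]
digital_gauge_mid 0.97 232 140 [0.52   0.2697 0.1601]
digital_gauge_mid 0.54 224 394 [ 0.5376 -0.2821  0.0953]
hung_a_mid 0.6 209 383 [ 0.5509 -0.2202  0.2164]
oil_bottle_mid 0.78 301 207 [0.3778 0.1352 0.1326]
oil_bottle_mid 0.26 227 121 [0.5271 0.2987 0.1869]
barrel_mid 0.97 176 277 [ 0.6566 -0.0163  0.0855]
elbow_mid 0.78 292 329 [ 0.388  -0.13    0.0668]
elbow_mid 0.27 233 142 [0.5177 0.2651 0.1615]
ratchet_mid 0.58 143 267 [0.7669 0.0053 0.0075]
```

View pics/top0.png

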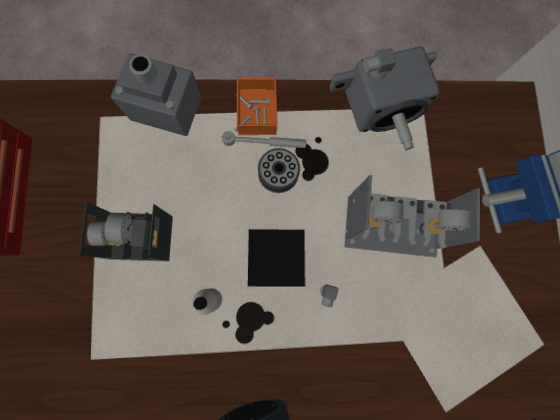

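View pics/side0.png

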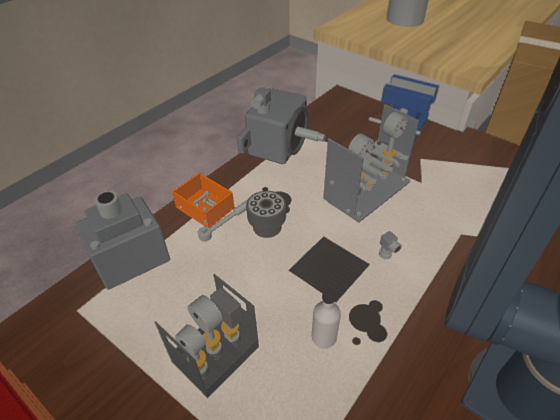

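The top view shows the tote at left (cols 82–170, rows 205–260), with small gauge, tall gauge and digital gauge in order along columns 100, 120 and 145. The mat is at (275, 258). The bracket at right has hung gauges at cols 387 and 455, leaving the middle fork empty at about col 412. The side view agrees with this.

```bash
python3 - <<'E'
from h import *
np.set_printoptions(precision=4,suppress=True)
for c in ("side","top"):
    d=np.load(f"pics/{c}0.npy"); P=cloud(c,d).reshape(-1,3); P=P[~np.isnan(P[:,0])]
    im=cv2.imread(f"pics/{c}0.png")
    def rect(name,lo,hi):
        Q=P[((P>lo)&(P<hi)).all(1)]
        if len(Q)<5: print(c,name,len(Q));return
        (cx,cy),(w,h),a=cv2.minAreaRect(Q[:,:2].astype(np.float32)); print(c,name,len(Q),"c",cx,cy,"wh",w,h,"a",a,"zmax",Q[:,2].max())
    rect("tall",(.44,.22,.17),(.6,.42,.2)); rect("tote",(.42,.2,.1),(.62,.45,.157))
    rect("hung_a",(.48,-.26,.208),(.6,-.18,.24)); rect("hung_b",(.48,-.4,.208),(.6,-.32,.24))
    rect("forks",(.45,-.33,.096),(.6,-.25,.105))
    m=(cv2.cvtColor(im,cv2.COLOR_BGR2GRAY).reshape(-1)<45); A=cloud(c,d).reshape(-1,3)[m]
    A=A[~np.isnan(A[:,0])]; Q=A[(A[:,2]<.02)&(A[:,0]>.38)&(A[:,0]<.56)&(abs(A[:,1])<.1)]
    print("mat",cv2.minAreaRect(Q[:,:2].astype(np.float32)), np.median(Q[:,2]))
print(R.from_quat(get_state()["orientation"]).as_matrix())
m=camera_model("wrist");s=get_state();T=np.eye(4);T[:3,:3]=R.from_quat(s["orientation"]).as_matrix();T[:3,3]=s["tool_pos"]
print(np.linalg.inv(T)@m["cam_to_world"],m["K"])
E
```

```text
side tall 507 c 0.5310434699058533 0.3158986270427704 wh 0.03709036484360695 0.05235976725816727 a 85.22846221923828 zmax 0.1860251083316875
side tote 1560 c 0.5284528732299805 0.31743285059928894 wh 0.1437808871269226 0.11073081940412521 a 86.98597717285156 zmax 0.15699446428076747
side hung_a 214 c 0.5507513880729675 -0.23231525719165802 wh 0.045666392892599106 0.036772720515728 a 80.27302551269531 zmax 0.22355523032394842
side hung_b 185 c 0.5331300497055054 -0.3711528182029724 wh 0.048980750143527985 0.036335304379463196 a 83.4113540649414 zmax 0.22376164852669378
side forks 250 c 0.5334287881851196 -0.28936517238616943 wh 0.07765588164329529 0.07695434242486954 a 85.0921630859375 zmax 0.10255669150807578
mat ((0.0, 0.0), (0.0, 0.0), 0.0) nan
top tall 504 c 0.5297218561172485 0.3149201571941376 wh 0.03547869250178337 0.05420954152941704 a 83.0374984741211 zmax 0.1882670412453653
top tote 1064 c 0.5271530151367188 0.3161693215370178 wh 0.14283955097198486 0.11086174845695496 a 87.41267395019531 zmax 0.15698669612565053
top hung_a 469 c 0.5468780994415283 -0.22609445452690125 wh 0.
[... 171 characters left out ...]
025102615 a 83.35208129882812 zmax 0.22665038501203183
top forks 619 c 0.5451576709747314 -0.29008936882019043 wh 0.0797179713845253 0.10961361974477768 a 89.97657012939453 zmax 0.1049785520288955
mat ((0.47265857458114624, -0.012632101774215698), (0.13684485852718353, 0.1352667212486267), 89.06743621826172) 0.00390045627747182
[[ 0.      0.3333 -0.9428]
 [-0.     -0.9428 -0.3333]
 [-1.      0.     -0.    ]]
[[ 0.0001 -0.3042  0.9526 -0.1428]
 [ 1.     -0.0004 -0.0002 -0.0002]
 [ 0.0004  0.9526  0.3042 -0.0768]
 [ 0.      0.      0.      1.    ]] [[341.3616   0.     278.3835]
 [  0.     341.3616 210.8818]
 [  0.       0.       1.    ]]
  return _methods._mean(a, axis=axis, dtype=dtype,
  ret = ret.dtype.type(ret / rcount)
```

```bash
cat >> h.py <<'E'
def plan(wps,start=None,v=.045,w=.145):
    """wps: (x,y,z,theta) TCP + jaw-axis yaw; tool straight down. prints calls of 5 rows"""
    if start is None:
        s=get_state(); y=R.from_quat(s["orientation"]).as_matrix()[:,1]
        start=[*s["tool_pos"],np.arctan2(y[1],y[0])]
    rows=[]; a=np.array(start,float)
    for b in wps:
        b=np.array(b,float); n=int(np.ceil(max(np.linalg.norm(b[:3]-a[:3])/v,abs(b[3]-a[3])/w,1)))
        rows+=[a+(b-a)*i/n for i in range(1,n+1)]; a=b
    while len(rows)%5: rows.append(rows[-1])
    p=np.array(start,float)
    for i in range(0,len(rows),5):
        c,s=np.cos(p[3]),np.sin(p[3]); B=np.array([[0,0,-1],[c,s,0],[s,-c,0]])
        off=[[round(float(u),3)+0. for u in B@(r[:3]-p[:3])] for r in rows[i:i+5]]; sp=[round(float(p[3]-r[3]),3)+0. for r in rows[i:i+5]]
        print("offset",off,"spin",sp)
        # propagate the rounded pose
        p=np.array([*(p[:3]+B.T@np.array(off[-1])),p[3]-sp[-1]])
    print("end",p)
E
python3 - <<'E'
from h import *
plan([(.30,-.2,.31,.15),(.515,.315,.31,3.037)])
E
```

```text
offset [[-0.008, -0.024, -0.022], [-0.016, -0.047, -0.043], [-0.024, -0.071, -0.065], [-0.031, -0.095, -0.086], [-0.039, -0.118, -0.108]] spin [-0.138, -0.276, -0.414, -0.552, -0.69]
offset [[-0.008, -0.005, -0.032], [-0.016, -0.009, -0.064], [-0.024, -0.014, -0.095], [-0.032, -0.018, -0.127], [-0.04, -0.022, -0.159]] spin [-0.139, -0.277, -0.415, -0.553, -0.691]
offset [[0.0, 0.014, -0.024], [0.0, 0.028, -0.048], [0.0, 0.043, -0.072], [0.0, 0.057, -0.096], [0.0, 0.072, -0.119]] spin [-0.144, -0.289, -0.433, -0.577, -0.722]
offset [[0.0, 0.027, -0.009], [0.0, 0.053, -0.017], [0.0, 0.08, -0.025], [0.0, 0.107, -0.034], [0.0, 0.133, -0.042]] spin [-0.144, -0.288, -0.433, -0.577, -0.721]
offset [[0.0, 0.026, 0.012], [0.0, 0.051, 0.023], [0.0, 0.077, 0.034], [0.0, 0.102, 0.045], [0.0, 0.128, 0.057]] spin [-0.145, -0.289, -0.434, -0.578, -0.722]
offset [[0.0, 0.012, 0.025], [0.0, 0.023, 0.05], [0.0, 0.035, 0.076], [0.0, 0.047, 0.101], [0.0, 0.058, 0.127]] spin [-0.145, -0.289, -0.433, -0.578, -0.722]
end [0.51557724 0.31509336 0.3103299  3.03702036]
```

{"name": "jog_arm", "arguments": {
  "claw": [1,1,1,1,1],
  "offset": [
    [-0.008,-0.024,-0.022],
    [-0.016,-0.047,-0.043],
    [-0.024,-0.071,-0.065],
    [-0.031,-0.095,-0.086],
    [-0.039,-0.118,-0.108]
  ],
  "spin": [-0.138,-0.276,-0.414,-0.552,-0.69],
  "newtons": 60
}}

```text
time_s: 2.2
tool_pos: [0.2377, -0.3465, 0.2706]
orientation: [0.615, 0.35, -0.614, 0.35]
contact_force: [0.1, 0.9, 0.2]
gripper_width: 0.0853
```

{"name": "jog_arm", "arguments": {
  "claw": [1,1,1,1,1],
  "offset": [
    [-0.008,-0.005,-0.032],
    [-0.016,-0.009,-0.064],
    [-0.024,-0.014,-0.095],
    [-0.032,-0.018,-0.127],
    [-0.04,-0.022,-0.159]
  ],
  "spin": [-0.139,-0.277,-0.415,-0.553,-0.691]
}}

```text
time_s: 2.7
tool_pos: [0.3008, -0.1989, 0.3109]
orientation: [0.46, 0.537, -0.46, 0.538]
contact_force: [1.3, -0.4, 1.2]
gripper_width: 0.0854
```

{"name": "jog_arm", "arguments": {
  "claw": [1,1,1,1,1],
  "offset": [
    [0.0,0.014,-0.024],
    [0.0,0.028,-0.048],
    [0.0,0.043,-0.072],
    [0.0,0.057,-0.096],
    [0.0,0.072,-0.119]
  ],
  "spin": [-0.144,-0.289,-0.433,-0.577,-0.722]
}}

```text
time_s: 3.2
tool_pos: [0.3541, -0.0705, 0.3106]
orientation: [0.24, 0.665, -0.24, 0.665]
contact_force: [0.0, 0.2, -0.1]
gripper_width: 0.0855
```

{"name": "jog_arm", "arguments": {
  "claw": [1,1,1,1,1],
  "offset": [
    [0.0,0.027,-0.009],
    [0.0,0.053,-0.017],
    [0.0,0.08,-0.025],
    [0.0,0.107,-0.034],
    [0.0,0.133,-0.042]
  ],
  "spin": [-0.144,-0.288,-0.433,-0.577,-0.721]
}}

```text
time_s: 3.7
tool_pos: [0.4076, 0.0584, 0.3105]
orientation: [-0.01, 0.707, 0.01, 0.707]
contact_force: [0.5, -0.0, -0.5]
gripper_width: 0.0854
```

{"name": "jog_arm", "arguments": {
  "claw": [1,1,1,1,1],
  "offset": [
    [0.0,0.026,0.012],
    [0.0,0.051,0.023],
    [0.0,0.077,0.034],
    [0.0,0.102,0.045],
    [0.0,0.128,0.057]
  ],
  "spin": [-0.145,-0.289,-0.434,-0.578,-0.722]
}}

```text
time_s: 4.2
tool_pos: [0.4617, 0.1875, 0.3105]
orientation: [-0.259, 0.658, 0.259, 0.658]
contact_force: [-0.0, -0.2, 0.8]
gripper_width: 0.0854
```

{"name": "jog_arm", "arguments": {
  "claw": [1,1,1,1,1],
  "offset": [
    [0.0,0.012,0.025],
    [0.0,0.023,0.05],
    [0.0,0.035,0.076],
    [0.0,0.047,0.101],
    [0.0,0.058,0.127]
  ],
  "spin": [-0.145,-0.289,-0.433,-0.578,-0.722]
}}

```text
time_s: 4.7
tool_pos: [0.5158, 0.3163, 0.3103]
orientation: [-0.475, 0.524, 0.475, 0.524]
contact_force: [0.8, 0.9, 0.2]
gripper_width: 0.0853
```

```bash
python3 - <<'E'
from h import *
np.set_printoptions(precision=4,suppress=True)
s=get_state(); print(s["tool_pos"],s["joints"])
M=camera_model("wrist"); im,d=read_camera("wrist"); cv2.imwrite("pics/w1.png",im[...,::-1])
P=cloud("wrist",d,M).reshape(-1,3); Q=P[~np.isnan(P[:,0])]
for zl in (.168,.174,.179):
    q=Q[(Q>(.46,.24,zl)).all(1)&(Q<(.6,.40,.2)).all(1)]
    print(zl,len(q),cv2.minAreaRect(q[:,:2].astype(np.float32)),q[:,2].max())
for t in ["gauge_mid","gauge_dial"]:
    for q in tip_of(t,"wrist")[:3]: print(t,q, deproj("wrist",*q["centre"],d[int(q["centre"][0]),int(q["centre"][1])],M), atz("wrist",*q["centre"],.154,M))
E
```

```text
[0.5158 0.3163 0.3103] [ 0.4392  0.3095  0.5571  1.8183 -0.     -1.0332]
0.168 2645 ((0.5306114554405212, 0.31273138523101807), (0.03477470949292183, 0.05563829466700554), 84.51959991455078) 0.18645503259260143
0.174 2250 ((0.5303807854652405, 0.3127535283565521), (0.03477470949292183, 0.04813976585865021), 84.51959991455078) 0.18645503259260143
0.179 1728 ((0.5306701064109802, 0.31284406781196594), (0.03450266271829605, 0.038353219628334045), 84.90515899658203) 0.18645503259260143
gauge_mid {'centre': [193.5, 258.3], 'score': 0.58} [0.5302 0.3072 0.1859] [0.5329 0.3153 0.154 ]
gauge_dial {'centre': [174.9, 257.7], 'score': 0.87} [0.5308 0.2967 0.1619] [0.5315 0.2983 0.154 ]
gauge_dial {'centre': [172.5, 259.2], 'score': 0.36} [0.5296 0.2955 0.1579] [0.5299 0.2962 0.154 ]
```

View pics/w1.png

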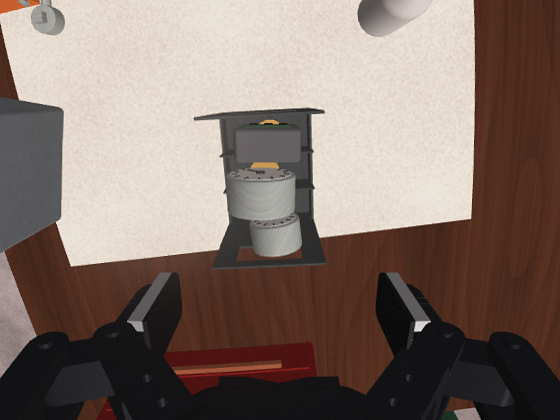

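The wrist picture shows the tall gauge's dial at (174, 258), facing image-up, which is world −y. Its case is centred at about (0.5306, 0.313) with its x axis at 84.6°.

```bash
python3 - <<'E'
from h import *
plan([(.5306,.3133,.25,3.047),(.5306,.3133,.131,3.047)],v=.04)
E
```

```text
offset [[0.029, -0.008, -0.001], [0.059, -0.015, -0.001], [0.098, -0.015, -0.001], [0.138, -0.015, -0.001], [0.178, -0.015, -0.001]] spin [-0.005, -0.009, -0.009, -0.009, -0.009]
end [0.53051347 0.31367868 0.1306977  3.04693775]
```

{"name": "jog_arm", "arguments": {
  "claw": [1,1,1,1,1],
  "offset": [
    [0.029,-0.008,-0.001],
    [0.059,-0.015,-0.001],
    [0.098,-0.015,-0.001],
    [0.138,-0.015,-0.001],
    [0.178,-0.015,-0.001]
  ],
  "spin": [-0.005,-0.009,-0.009,-0.009,-0.009]
}}

```text
time_s: 5.35
tool_pos: [0.5303, 0.3114, 0.1318]
orientation: [-0.475, 0.524, 0.475, 0.524]
contact_force: [0.2, 0.3, -0.4]
gripper_width: 0.0854
```

{"name": "jog_arm", "arguments": {
  "claw": [0.7,0.55,0.4,0.3,0.2],
  "offset": [
    [0,0,0],
    [0,0,0],
    [0,0,0],
    [0,0,0],
    [0,0,0]
  ],
  "spin": [0,0,0,0,0],
  "newtons": 60
}}

```text
time_s: 5.85
tool_pos: [0.5319, 0.3132, 0.135]
orientation: [-0.476, 0.522, 0.475, 0.525]
contact_force: [-0.1, -0.3, 0.7]
gripper_width: 0.0603
```

{"name": "jog_arm", "arguments": {
  "claw": [0,-0.5,-1,-1,-1],
  "offset": [
    [0,0,0],
    [0,0,0],
    [0,0,0],
    [0,0,0],
    [0,0,0]
  ],
  "spin": [0,0,0,0,0]
}}

```text
time_s: 6.35
tool_pos: [0.5319, 0.3132, 0.135]
orientation: [-0.476, 0.522, 0.475, 0.525]
contact_force: [0.5, 1.0, 6.1]
gripper_width: 0.0606
```

```bash
python3 - <<'E'
from h import *
s=get_state(); print(s["tool_pos"],s["gripper_width"],s["contact_force"],s["wrist_torque"],s["joints"])
E
```

```text
[0.53186011 0.31318136 0.13501717] 0.060569324491899716 [0.49479934 1.00654267 6.05859042] [-0.09377743  0.00608439  0.0329888 ] [ 4.23619951e-01  2.82277428e-01  1.71946496e-01  1.45557346e+00
 -9.44824001e-05 -1.05157449e+00]
```

{"name": "jog_arm", "arguments": {
  "claw": [-1,-1,-1,-1,-1],
  "offset": [
    [-0.004,0,0],
    [-0.01,0,0],
    [-0.018,0,0],
    [-0.028,0,0],
    [-0.04,0,0]
  ],
  "spin": [0,0,0,0,0]
}}

```text
time_s: 6.85
tool_pos: [0.53, 0.3124, 0.1724]
orientation: [-0.475, 0.524, 0.476, 0.523]
contact_force: [0.7, -0.9, -3.8]
gripper_width: 0.0605
```

```bash
python3 - <<'E'
from h import *
np.set_printoptions(precision=4,suppress=True)
s=get_state(); print(s["tool_pos"],s["gripper_width"],s["contact_force"],s["wrist_torque"],s["joints"])
im,d=read_camera("side"); P=cloud("side",d); Q=P.reshape(-1,3); Q=Q[~np.isnan(Q[:,0])]
cv2.imwrite("pics/s2.png",cv2.resize(im[250:420,120:320,::-1],None,fx=3.5,fy=3.5))
print(camera_model("side")["cam_to_world"][:3,3])
E
```

```text
[0.53   0.3124 0.1724] 0.06051282382736006 [ 0.679  -0.9035 -3.7537] [-0.026   0.0178 -0.0136] [ 0.4236  0.2813  0.245   1.536   0.     -1.0516]
[0.1528 0.5434 0.8398]
```

View pics/s2.png

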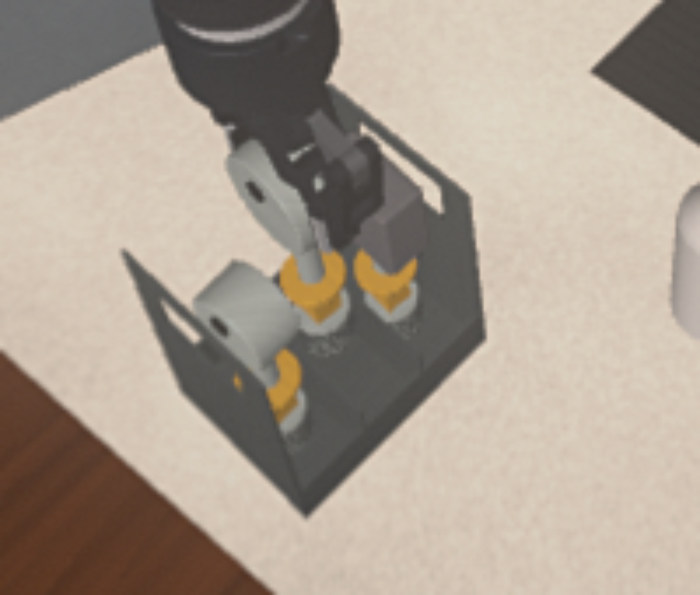

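```bash
python3 - <<'E'
from h import *
plan([(.530,.313,.22,3.047),(.530,.313,.325,3.047),(.47,-.013,.325,1.454),(.47,-.013,.165,1.454),(.47,-.013,.146,1.454)],start=[.5305,.3137,.1707,3.047],v=.038,w=.14)
E
```

```text
offset [[-0.025, 0.0, 0.0], [-0.049, 0.0, -0.001], [-0.084, 0.0, -0.001], [-0.119, 0.0, -0.001], [-0.154, 0.0, -0.001]] spin [0.0, 0.0, 0.0, 0.0, 0.0]
offset [[0.0, 0.003, -0.027], [0.0, 0.005, -0.055], [0.0, 0.008, -0.082], [0.0, 0.01, -0.11], [0.0, 0.012, -0.137]] spin [0.133, 0.265, 0.398, 0.531, 0.664]
offset [[0.0, -0.015, -0.024], [0.0, -0.03, -0.047], [0.0, -0.045, -0.07], [0.0, -0.06, -0.093], [0.0, -0.075, -0.116]] spin [0.132, 0.265, 0.398, 0.531, 0.663]
offset [[0.0, -0.026, -0.009], [0.0, -0.053, -0.018], [0.032, -0.053, -0.018], [0.064, -0.053, -0.018], [0.096, -0.053, -0.018]] spin [0.133, 0.266, 0.266, 0.266, 0.266]
offset [[0.032, 0.0, 0.0], [0.064, 0.0, 0.0], [0.083, 0.0, 0.0], [0.083, 0.0, 0.0], [0.083, 0.0, 0.0]] spin [0.0, 0.0, 0.0, 0.0, 0.0]
end [ 0.47023668 -0.01342243  0.1457      1.454     ]
```

{"name": "jog_arm", "arguments": {
  "claw": [-1,-1,-1,-1,-1],
  "offset": [
    [-0.025,0.0,0.0],
    [-0.05,0.0,0.0],
    [-0.084,0.0,0.0],
    [-0.119,0.0,-0.001],
    [-0.154,0.0,-0.001]
  ],
  "spin": [0,0,0,0,0]
}}

```text
time_s: 7.4
tool_pos: [0.5302, 0.3114, 0.3284]
orientation: [-0.476, 0.523, 0.475, 0.524]
contact_force: [0.4, 0.6, -4.0]
gripper_width: 0.06
```

{"name": "jog_arm", "arguments": {
  "claw": [-1,-1,-1,-1,-1],
  "offset": [
    [0.0,0.003,-0.027],
    [0.0,0.005,-0.055],
    [0.0,0.008,-0.082],
    [0.0,0.01,-0.11],
    [0.0,0.012,-0.137]
  ],
  "spin": [0.133,0.265,0.398,0.531,0.664]
}}

```text
time_s: 7.9
tool_pos: [0.5051, 0.1753, 0.3272]
orientation: [-0.277, 0.65, 0.277, 0.651]
contact_force: [-0.2, -0.1, -5.4]
gripper_width: 0.0602
```

{"name": "jog_arm", "arguments": {
  "claw": [-1,-1,-1,-1,-1],
  "offset": [
    [0.0,-0.015,-0.024],
    [0.0,-0.03,-0.047],
    [0.0,-0.045,-0.07],
    [0.0,-0.06,-0.093],
    [0.0,-0.075,-0.116]
  ],
  "spin": [0.132,0.265,0.398,0.531,0.663]
}}

```text
time_s: 8.4
tool_pos: [0.4796, 0.0395, 0.3273]
orientation: [-0.051, 0.705, 0.05, 0.706]
contact_force: [0.5, 0.6, -5.2]
gripper_width: 0.0607
```

{"name": "jog_arm", "arguments": {
  "claw": [-1,-1,-1,-1,-1],
  "offset": [
    [0.0,-0.026,-0.009],
    [0.0,-0.053,-0.018],
    [0.032,-0.053,-0.018],
    [0.064,-0.053,-0.018],
    [0.096,-0.053,-0.018]
  ],
  "spin": [0.133,0.266,0.266,0.266,0.266]
}}

```text
time_s: 8.9
tool_pos: [0.4703, -0.015, 0.2306]
orientation: [0.042, 0.705, -0.042, 0.707]
contact_force: [0.5, -0.1, -3.9]
gripper_width: 0.0603
```

{"name": "jog_arm", "arguments": {
  "claw": [-1,-1,-1,-1,-1],
  "offset": [
    [0.03,0.0,0.0],
    [0.057,0.0,0.0],
    [0.073,0.0,0.0],
    [0.083,0.0,0.0],
    [0.083,0.0,0.0]
  ],
  "spin": [0,0,0,0,0]
}}

```text
time_s: 9.4
tool_pos: [0.4689, -0.0144, 0.1463]
orientation: [0.042, 0.707, -0.042, 0.705]
contact_force: [-0.7, -0.5, -4.1]
gripper_width: 0.0601
```

```bash
python3 - <<'E'
from h import *
np.set_printoptions(precision=4,suppress=True)
s=get_state(); print(s["tool_pos"],s["gripper_width"],s["contact_force"],s["wrist_torque"],s["joints"])
im,d=read_camera("side"); np.save("pics/s3.npy",d)
cv2.imwrite("pics/s3.png",cv2.resize(im[120:320,230:430,::-1],None,fx=3,fy=3))
E
```

```text
[ 0.4689 -0.0144  0.1463] 0.06007048465101205 [-0.7265 -0.4742 -4.1402] [ 0.0228  0.0219 -0.0319] [-0.1738 -0.0977 -0.2124  1.4583  0.     -0.0559]
```

View pics/s3.png

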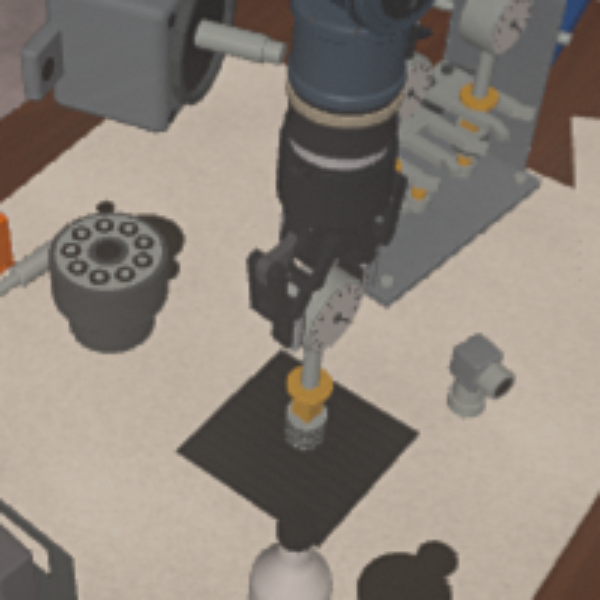

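The gauge hangs over the mat (foot at about (303, 440) in the crop) with its dial towards the robot. The hung gauges' dials look the same way.

{"name": "jog_arm", "arguments": {
  "claw": [-1,-1,-1,-1,-1],
  "offset": [
    [0.003,0.0,0.0],
    [0.006,0.0,0.0],
    [0.008,0.0,0.0],
    [0.009,0.0,0.0],
    [0.009,0.0,0.0]
  ],
  "spin": [0,0,0,0,0]
}}

```text
time_s: 9.95
tool_pos: [0.4697, -0.0145, 0.1382]
orientation: [0.042, 0.706, -0.042, 0.706]
contact_force: [-0.2, -0.1, -3.9]
gripper_width: 0.0604
```

{"name": "jog_arm", "arguments": {
  "claw": [-1,-1,-1,-1,-1],
  "offset": [
    [0.001,0.0,0.0],
    [0.002,0.0,0.0],
    [0.003,0.0,0.0],
    [0.003,0.0,0.0],
    [0.003,0.0,0.0]
  ],
  "spin": [0,0,0,0,0]
}}

```text
time_s: 10.45
tool_pos: [0.4698, -0.0145, 0.1353]
orientation: [0.042, 0.706, -0.042, 0.706]
contact_force: [-0.1, 0.5, -4.6]
gripper_width: 0.0607
```

{"name": "jog_arm", "arguments": {
  "claw": [-1,-1,-1,-1,-1],
  "offset": [
    [0.001,0.0,0.0],
    [0.001,0.0,0.0],
    [0.002,0.0,0.0],
    [0.002,0.0,0.0],
    [0.002,0.0,0.0]
  ],
  "spin": [0,0,0,0,0]
}}

```text
time_s: 10.95
tool_pos: [0.4701, -0.0146, 0.134]
orientation: [0.042, 0.705, -0.042, 0.706]
contact_force: [-1.0, -0.4, -0.8]
gripper_width: 0.0606
```

{"name": "jog_arm", "arguments": {
  "claw": [-1,-1,-1,-1,-1],
  "offset": [
    [0.001,0.0,0.0],
    [0.001,0.0,0.0],
    [0.001,0.0,0.0],
    [0.001,0.0,0.0],
    [0.001,0.0,0.0]
  ],
  "spin": [0,0,0,0,0]
}}

```text
time_s: 11.45
tool_pos: [0.4706, -0.0146, 0.134]
orientation: [0.042, 0.705, -0.042, 0.707]
contact_force: [-1.8, 0.0, 5.7]
gripper_width: 0.0605
```

```bash
python3 - <<'E'
from h import *
np.set_printoptions(precision=4,suppress=True)
s=get_state(); print(s["tool_pos"],s["gripper_width"],s["contact_force"],s["wrist_torque"])
im,d=read_camera("side"); cv2.imwrite("pics/s4.png",cv2.resize(im[200:290,290:380,::-1],None,fx=6,fy=6)); P=cloud("side",d)
Q=P.reshape(-1,3); Q=Q[~np.isnan(Q[:,0])]; Q=Q[(abs(Q[:,0]-.47)<.05)&(abs(Q[:,1]+.015)<.05)]
from scipy.optimize import least_squares
for lo,hi,r in ((.008,.029,.016),(.07,.105,.007)):
    q=Q[(Q[:,2]>lo)&(Q[:,2]<hi)]
    f=least_squares(lambda p:np.hypot(q[:,0]-p[0],q[:,1]-p[1])-r,[.48,-.02],loss="soft_l1",f_scale=.002)
    print(lo,hi,len(q),f.x,np.median(abs(f.fun)),q[:,2].mean())
E
```

```text
[ 0.4706 -0.0146  0.134 ] 0.06048842001973641 [-1.7672  0.0019  5.7171] [ 0.1096  0.4548 -0.0079]
0.008 0.029 93 [ 0.4721 -0.0142] 0.0007935286332894 0.02010072807572949
0.07 0.105 62 [ 0.4728 -0.0143] 0.00038801758444468107 0.08792682438801493
```

{"name": "jog_arm", "arguments": {
  "claw": [-1,-1,0.45,0.5,0.55],
  "offset": [
    [-0.001,0.0,0.0],
    [-0.001,0.0,0.0],
    [-0.001,0.0,0.0],
    [-0.001,0.0,0.0],
    [-0.001,0.0,0.0]
  ],
  "spin": [0,0,0,0,0]
}}

```text
time_s: 12.0
tool_pos: [0.4697, -0.0145, 0.1329]
orientation: [0.042, 0.706, -0.042, 0.706]
contact_force: [-0.7, 0.8, -0.4]
gripper_width: 0.0662
```

{"name": "jog_arm", "arguments": {
  "claw": [0.6,0.7,0.8,0.9,1],
  "offset": [
    [0.0,0.0,0.0],
    [0.0,0.0,0.0],
    [0.0,0.0,0.0],
    [0.0,0.0,0.0],
    [0.0,0.0,0.0]
  ],
  "spin": [0,0,0,0,0]
}}

```text
time_s: 12.5
tool_pos: [0.4698, -0.0145, 0.1333]
orientation: [0.042, 0.706, -0.042, 0.706]
contact_force: [0.5, -0.2, -0.4]
gripper_width: 0.0853
```

{"name": "jog_arm", "arguments": {
  "claw": [1,1,1,1,1],
  "offset": [
    [0.0,0.0,0.0],
    [0.0,0.0,0.0],
    [-0.015,0.0,0.0],
    [-0.04,0.0,0.0],
    [-0.075,0.0,0.0]
  ],
  "spin": [0,0,0,0,0]
}}

```text
time_s: 13.0
tool_pos: [0.4684, -0.0143, 0.2071]
orientation: [0.042, 0.707, -0.041, 0.704]
contact_force: [0.7, -0.2, 0.2]
gripper_width: 0.0854
```

```bash
python3 - <<'E'
from h import *
np.set_printoptions(precision=4,suppress=True)
s=get_state(); print(s["tool_pos"],s["gripper_width"],s["contact_force"],s["wrist_torque"])
im,d=read_camera("side"); P=cloud("side",d)
Q=P.reshape(-1,3); Q=Q[~np.isnan(Q[:,0])]; Q=Q[(abs(Q[:,0]-.47)<.05)&(abs(Q[:,1]+.015)<.05)]
from scipy.optimize import least_squares
for lo,hi,r in ((.008,.029,.016),(.07,.105,.007)):
    q=Q[(Q[:,2]>lo)&(Q[:,2]<hi)]
    f=least_squares(lambda p:np.hypot(q[:,0]-p[0],q[:,1]-p[1])-r,[.48,-.02],loss="soft_l1",f_scale=.002)
    print(lo,hi,len(q),f.x)
E
```

```text
[ 0.4684 -0.0143  0.2071] 0.08535017095523127 [ 0.7037 -0.2167  0.1949] [-0.0125  0.0259 -0.0035]
0.008 0.029 89 [ 0.4737 -0.0145]
0.07 0.105 63 [ 0.4668 -0.0043]
```

```bash
python3 - <<'E'
from h import *
im,d=read_camera("side"); cv2.imwrite("pics/s5.png",cv2.resize(im[150:290,270:410,::-1],None,fx=4,fy=4))
P=cloud("side",d)
Q=P.reshape(-1,3); Q=Q[~np.isnan(Q[:,0])]; Q=Q[(abs(Q[:,0]-.47)<.05)&(abs(Q[:,1]+.015)<.05)]
from scipy.optimize import least_squares
for lo,hi,r in ((.008,.029,.016),(.07,.105,.007)):
    q=Q[(Q[:,2]>lo)&(Q[:,2]<hi)]
    f=least_squares(lambda p:np.hypot(q[:,0]-p[0],q[:,1]-p[1])-r,[.475,-.015],loss="soft_l1",f_scale=.002)
    print(lo,hi,len(q),f.x,np.median(q,0))
E
```

```text
0.008 0.029 93 [ 0.47327497 -0.01452037] [ 0.46453358 -0.00298299  0.02174159]
0.07 0.105 60 [ 0.47287879 -0.01475616] [ 0.46980682 -0.00891736  0.0892867 ]
```

View pics/s5.png

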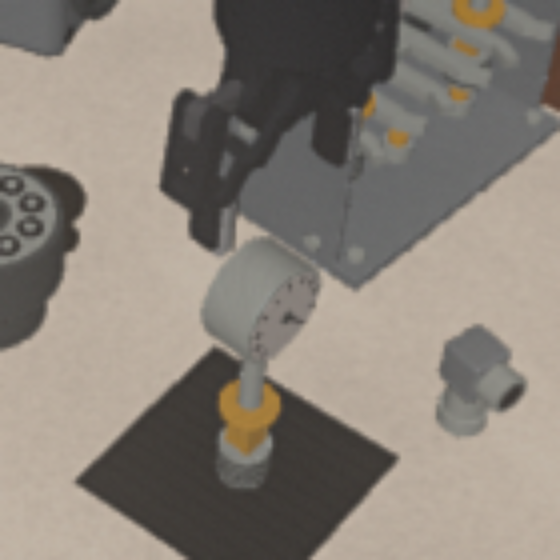

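The gauge stands upright on the mat (foot at (243, 470) in the crop), clear of the open fingers. I'll turn the gripper for the second grip and measure with the wrist camera.

{"name": "jog_arm", "arguments": {
  "claw": [1,1,1,1,1],
  "offset": [
    [-0.01,0.0,0.0],
    [-0.02,0.0,0.0],
    [-0.03,0.0,0.0],
    [-0.03,0.0,0.0],
    [-0.03,0.0,0.0]
  ],
  "spin": [0.14,0.28,0.42,0.56,0.7]
}}

```text
time_s: 13.6
tool_pos: [0.47, -0.0146, 0.2383]
orientation: [0.283, 0.648, -0.283, 0.648]
contact_force: [0.4, 0.4, -0.0]
gripper_width: 0.0854
```

{"name": "jog_arm", "arguments": {
  "claw": [1,1,1,1,1],
  "offset": [
    [0.0,0.0,0.0],
    [0.0,0.0,0.0],
    [0.0,0.0,0.0],
    [0.0,0.0,0.0],
    [0.0,0.0,0.0]
  ],
  "spin": [0.146,0.292,0.438,0.584,0.73]
}}

```text
time_s: 14.1
tool_pos: [0.4696, -0.0145, 0.2377]
orientation: [0.496, 0.504, -0.496, 0.504]
contact_force: [-0.5, 0.2, -0.5]
gripper_width: 0.0852
```

{"name": "jog_arm", "arguments": {
  "claw": [1,1,1,1,1],
  "offset": [
    [0.0,0.0,0.0],
    [0.0,0.0,0.0],
    [0.0,0.0,0.0],
    [0.0,0.0,0.0],
    [0.0,0.0,0.0]
  ],
  "spin": [0.141,0.141,0.141,0.141,0.141]
}}

```text
time_s: 14.6
tool_pos: [0.4698, -0.0145, 0.2382]
orientation: [-0.528, -0.47, 0.528, -0.47]
contact_force: [0.3, -0.1, 0.1]
gripper_width: 0.0854
```

```bash
python3 - <<'E'
from h import *
np.set_printoptions(precision=4,suppress=True)
s=get_state(); Rm=R.from_quat(s["orientation"]).as_matrix(); print(s["tool_pos"],s["joints"],np.arctan2(Rm[1,1],Rm[0,1]))
def fit(c):
    M=camera_model(c); im,d=read_camera(c); cv2.imwrite(f"pics/{c}6.png",im[...,::-1]); np.save(f"pics/{c}6.npy",d)
    P=cloud(c,d,M); Q=P.reshape(-1,3); Q=Q[~np.isnan(Q[:,0])]
    for zl in (.160,.168,.174):
        q=Q[(Q>(.42,-.065,zl)).all(1)&(Q<(.53,.035,.195)).all(1)]
        if len(q)>10: print(c,zl,len(q),cv2.minAreaRect(q[:,:2].astype(np.float32)),q[:,2].max())
    return M,d
M,d=fit("wrist"); fit("side")
E
```

```text
[ 0.4698 -0.0145  0.2382] [-0.1738 -0.0928 -0.0254  1.6383  0.      1.5139] -0.11681096760820556
wrist 0.16 4527 ((0.4720301032066345, -0.0133785679936409), (0.056570183485746384, 0.03725622966885567), 83.90131378173828) 0.18566429193188197
wrist 0.168 4141 ((0.4719391465187073, -0.014739084988832474), (0.05412309989333153, 0.037150491029024124), 83.33101654052734) 0.18566429193188197
wrist 0.174 3501 ((0.47191545367240906, -0.01491275429725647), (0.047022636979818344, 0.03714372590184212), 83.33101654052734) 0.18566429193188197
side 0.16 412 ((0.47167810797691345, -0.01175692118704319), (0.056859634816646576, 0.03557857871055603), 83.73126220703125) 0.1840611264460953
side 0.168 326 ((0.47190773487091064, -0.010800883173942566), (0.050883274525403976, 0.035301752388477325), 83.19515991210938) 0.1840611264460953
side 0.174 239 ((0.471790611743927, -0.012395516037940979), (0.043510373681783676, 0.035189077258110046), 82.63706970214844) 0.1840611264460953
```

{"name": "jog_arm", "arguments": {
  "claw": [1,1,1,1,1],
  "offset": [
    [0.01,0.002,0.0],
    [0.04,0.002,0.0],
    [0.075,0.002,0.0],
    [0.1,0.002,0.0],
    [0.106,0.002,0.0]
  ],
  "spin": [0,0,0,0,0]
}}

```text
time_s: 15.2
tool_pos: [0.4689, -0.0143, 0.1278]
orientation: [-0.527, -0.472, 0.53, -0.468]
contact_force: [-0.5, 0.1, 0.5]
gripper_width: 0.085
```

{"name": "jog_arm", "arguments": {
  "claw": [0.8,0.5,0.2,0.05,0],
  "offset": [
    [0,0,0],
    [0,0,0],
    [0,0,0],
    [0,0,0],
    [0,0,0]
  ],
  "spin": [0,0,0,0,0]
}}

```text
time_s: 15.7
tool_pos: [0.4726, -0.0149, 0.1335]
orientation: [0.529, 0.469, -0.528, 0.47]
contact_force: [-1.1, 0.8, 0.7]
gripper_width: 0.0425
```

{"name": "jog_arm", "arguments": {
  "claw": [-0.1,-0.2,-0.3,-1,-1],
  "offset": [
    [0,0,0],
    [0,0,0],
    [0,0,0],
    [0,0,0],
    [0,0,0]
  ],
  "spin": [0,0,0,0,0]
}}

```text
time_s: 16.2
tool_pos: [0.4722, -0.0149, 0.1327]
orientation: [0.529, 0.469, -0.528, 0.47]
contact_force: [-0.3, 0.7, 1.8]
gripper_width: 0.0333
```

{"name": "jog_arm", "arguments": {
  "claw": [-1,-1,-1,-1,-1],
  "offset": [
    [0,0,0],
    [0,0,0],
    [0,0,0],
    [0,0,0],
    [0,0,0]
  ],
  "spin": [0,0,0,0,0]
}}

```text
time_s: 16.7
tool_pos: [0.4722, -0.0148, 0.1327]
orientation: [0.529, 0.469, -0.528, 0.47]
contact_force: [1.5, 0.8, 3.2]
gripper_width: 0.0334
```

```bash
python3 - <<'E'
from h import *
np.set_printoptions(precision=4,suppress=True)
s=get_state(); Rm=R.from_quat(s["orientation"]).as_matrix(); print(s["tool_pos"],s["gripper_width"],s["contact_force"],s["wrist_torque"],Rm[:,0],np.arctan2(Rm[1,1],Rm[0,1]))
# bracket from saved images: top0, side0
for c,f in (("side","side0"),("side","side6"),("top","top0")):
    P=cloud(c,np.load(f"pics/{f}.npy")).reshape(-1,3); P=P[~np.isnan(P[:,0])]
    for n,lo,hi in (("ha",(.48,-.262,.212),(.6,-.185,.24)),("hb",(.48,-.41,.212),(.6,-.33,.24))):
        q=P[((P>lo)&(P<hi)).all(1)]
        if len(q)>10: print(f,n,len(q),cv2.minAreaRect(q[:,:2].astype(np.float32)))
E
```

```text
[ 0.4722 -0.0148  0.1327] 0.03344915185433434 [1.4596 0.7544 3.1901] [-0.0505 -0.3482  0.0242] [ 0.0011 -0.0002 -1.    ] -0.11799869774903665
side0 ha 172 ((0.5503166913986206, -0.23259469866752625), (0.04424572363495827, 0.03733294457197189), 84.171875)
side0 hb 146 ((0.5329421758651733, -0.3727783262729645), (0.04570832848548889, 0.03633485361933708), 83.40933990478516)
side6 ha 25 ((0.5367259383201599, -0.2430364042520523), (0.010334182530641556, 0.023943040519952774), 1.9040313959121704)
side6 hb 142 ((0.5311746597290039, -0.3721756935119629), (0.042218271642923355, 0.03563510999083519), 84.91058349609375)
top0 ha 417 ((0.54941725730896, -0.23566673696041107), (0.049111124128103256, 0.03654353693127632), 82.9381103515625)
top0 hb 406 ((0.5314043760299683, -0.3731984496116638), (0.046919893473386765, 0.0370812714099884), 83.28761291503906)
```

```bash
python3 - <<'E'
from h import *
plan([(.4720,-.0148,.150,-.117),(.4720,-.0148,.29,-.117),(.43,-.20,.31,-.117)],start=[.4718,-.0148,.1322,-.117],v=.036)
E
```

```text
offset [[-0.018, 0.0, 0.0], [-0.053, 0.0, 0.0], [-0.088, 0.0, 0.0], [-0.123, 0.0, 0.0], [-0.158, 0.0, 0.0]] spin [0.0, 0.0, 0.0, 0.0, 0.0]
offset [[-0.003, -0.003, 0.031], [-0.006, -0.006, 0.063], [-0.01, -0.01, 0.094], [-0.013, -0.013, 0.126], [-0.016, -0.017, 0.157]] spin [0.0, 0.0, 0.0, 0.0, 0.0]
offset [[-0.004, -0.003, 0.032], [-0.004, -0.003, 0.032], [-0.004, -0.003, 0.032], [-0.004, -0.003, 0.032], [-0.004, -0.003, 0.032]] spin [0.0, 0.0, 0.0, 0.0, 0.0]
end [ 0.42987415 -0.2001732   0.3102     -0.117     ]
```

{"name": "jog_arm", "arguments": {
  "claw": [-1,-1,-1,-1,-1],
  "offset": [
    [-0.01,0.0,0.0],
    [-0.035,0.0,0.0],
    [-0.075,0.0,0.0],
    [-0.12,0.0,0.0],
    [-0.158,0.0,0.0]
  ],
  "spin": [0,0,0,0,0]
}}

```text
time_s: 17.2
tool_pos: [0.4703, -0.0145, 0.2906]
orientation: [-0.528, -0.471, 0.53, -0.468]
contact_force: [1.0, -0.5, -4.6]
gripper_width: 0.0333
```

{"name": "jog_arm", "arguments": {
  "claw": [-1,-1,-1,-1,-1],
  "offset": [
    [-0.003,-0.003,0.031],
    [-0.006,-0.006,0.063],
    [-0.01,-0.01,0.094],
    [-0.013,-0.013,0.126],
    [-0.016,-0.017,0.157]
  ],
  "spin": [0,0,0,0,0]
}}

```text
time_s: 17.7
tool_pos: [0.4349, -0.1692, 0.3046]
orientation: [-0.528, -0.471, 0.529, -0.468]
contact_force: [1.5, -0.5, -4.6]
gripper_width: 0.0339
```

{"name": "jog_arm", "arguments": {
  "claw": [-1,-1,-1,-1,-1],
  "offset": [
    [-0.002,-0.002,0.018],
    [-0.004,-0.003,0.03],
    [-0.004,-0.003,0.032],
    [-0.004,-0.003,0.032],
    [-0.004,-0.003,0.032]
  ],
  "spin": [0,0,0,0,0]
}}

```text
time_s: 18.2
tool_pos: [0.4297, -0.199, 0.3099]
orientation: [0.528, 0.47, -0.528, 0.469]
contact_force: [0.4, -0.4, -4.2]
gripper_width: 0.0331
```

```bash
python3 - <<'E'
from h import *
np.set_printoptions(precision=4,suppress=True)
s=get_state(); print(s["tool_pos"],s["gripper_width"],s["contact_force"],s["joints"])
M=camera_model("wrist"); im,d=read_camera("wrist"); np.save("pics/w7.npy",d); cv2.imwrite("pics/w7.png",im[...,::-1])
import pickle; pickle.dump(M,open("pics/w7.pkl","wb"))
P=cloud("wrist",d,M); Q=P.reshape(-1,3); Q=Q[~np.isnan(Q[:,0])]
for n,lo,hi in (("ha",(.48,-.262,.21),(.6,-.19,.24)),("hb",(.48,-.41,.21),(.6,-.33,.24)),("fork",(.45,-.345,.096),(.6,-.25,.105))):
    q=Q[((Q>lo)&(Q<hi)).all(1)]
    if len(q)>10: print(n,len(q),cv2.minAreaRect(q[:,:2].astype(np.float32)),np.median(q[:,2]))
for t,z in (("fork_slot",.1),("fork_free",.092)):
    for q in tip_of(t,"wrist")[:3]: print(t,q,atz("wrist",*q["centre"],z,M))
# top-down map of fork layer, 1 px = 0.5 mm
m=(Q[:,2]>.094)&(Q[:,2]<.107); I=np.zeros((400,500),np.uint8)
u=((Q[m,0]-.44)/.0005).astype(int); v=((-.2-Q[m,1])/.0005).astype(int); ok=(u>=0)&(u<400)&(v>=0)&(v<500); I[399-u[ok],v[ok]]=255
cv2.imwrite("pics/map7.png",np.hstack([cv2.dilate(I,np.ones((3,3)))]))
E
```

```text
[ 0.4297 -0.199   0.3099] 0.0331410178658866 [ 0.4342 -0.3968 -4.2207] [-0.576  -0.0484  0.1612  1.7818  0.0007  1.1117]
ha 2796 ((0.5492939352989197, -0.23631036281585693), (0.05136508867144585, 0.03502388298511505), 83.01637268066406) 0.21959339347646628
hb 170 ((0.5277606844902039, -0.376097172498703), (0.05105080083012581, 0.01659771427512169), 43.706825256347656) 0.21741052345561668
fork 2019 ((0.548632800579071, -0.2915741801261902), (0.08260034024715424, 0.107988640666008), 82.5062255859375) 0.1001388727253939
fork_slot {'centre': [260.3, 389.3], 'score': 0.7} [ 0.5439 -0.3073  0.1   ]
fork_free {'centre': [256.8, 395.1], 'score': 0.79} [ 0.5532 -0.3078  0.092 ]
```

View pics/w7.png

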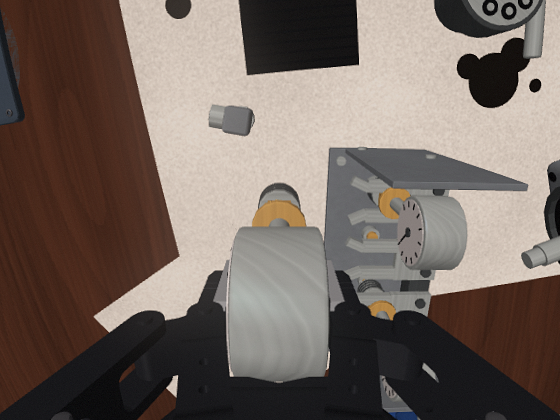

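The wrist picture shows the empty fork's arms at rows about 215 and 245 (cols 350–400), between hung gauge a (435, 232) and the one behind. I'll measure the slot edges from this depth image.

```bash
python3 - <<'E'
from h import *
import pickle
np.set_printoptions(precision=1,suppress=True)
M=pickle.load(open("pics/w7.pkl","rb"))
for c,f,m in (("wrist","w7",M),("top","top0",None),("side","side0",None)):
    d=np.load(f"pics/{f}.npy"); P=cloud(c,d,m)
    # subpixel-ish: upsample depth cloud for denser sampling, nearest layer
    Q=P.reshape(-1,3); Q=Q[~np.isnan(Q[:,0])]; Q=Q[(Q[:,2]>.095)&(Q[:,2]<.106)]
    a=-.119; o=np.array([.5415,-.3045]); q=(Q[:,:2]-o)@np.array([[np.cos(a),-np.sin(a)],[np.sin(a),np.cos(a)]])*1000
    print(f)
    for x in range(-56,20,6):
        v=np.sort(q[(abs(q[:,0]-x-3)<3)&(abs(q[:,1])<34),1])
        if len(v)<3: continue
        g=np.diff(v); i=np.where(g>6)[0]; print(x+3,len(v),"range",v[[0,-1]],"gaps",[(round(v[k],1),round(v[k+1],1)) for k in i])
E
```

```text
w7
-47 45 range [-19.4  25.8] gaps [(np.float64(-17.4), np.float64(15.2))]
-41 101 range [-27.   25.5] gaps [(np.float64(-14.7), np.float64(12.3))]
-35 111 range [-25.   21.8] gaps [(np.float64(-11.7), np.float64(9.5))]
-29 138 range [-26.8  22.5] gaps [(np.float64(-11.5), np.float64(7.8))]
-23 138 range [-26.6  22.2] gaps [(np.float64(-11.8), np.float64(7.8))]
-17 139 range [-27.3  22.2] gaps [(np.float64(-11.8), np.float64(7.9))]
-11 135 range [-26.8  22.2] gaps [(np.float64(-11.8), np.float64(8.0))]
-5 131 range [-26.8  22.3] gaps [(np.float64(-12.1), np.float64(7.4))]
1 140 range [-27.4  22.3] gaps [(np.float64(-11.7), np.float64(7.1))]
7 159 range [-25.9  21.9] gaps []
13 135 range [-27.2  22.1] gaps [(np.float64(11.3), np.float64(20.9))]
19 83 range [-27.1  -0.8] gaps []
top0
-47 24 range [-27.1  25.5] gaps [(np.float64(-17.5), np.float64(14.6))]
-41 27 range [-27.1  24.9] gaps [(np.float64(-14.8), np.float64(12.6))]
-35 30 range [-23.3  21. ] gaps [(np.float64(-12.0), np.float64(10.0))]
-29 41 range [-25.8  23.3] gaps [(np.float64(-11.2), np.float64(8.2))]
-23 37 range [-26.1 
[... 476 characters left out ...]
1 16 range [-24.6  26.8] gaps [(np.float64(-15.5), np.float64(16.0))]
-35 15 range [-22.2  25. ] gaps [(np.float64(-13.3), np.float64(12.0))]
-29 20 range [-23.   24.1] gaps [(np.float64(-7.3), np.float64(8.6))]
-23 20 range [-23.9  25.5] gaps [(np.float64(-10.2), np.float64(10.7))]
-17 18 range [-25.   25.3] gaps [(np.float64(-10.0), np.float64(12.4))]
-11 19 range [-22.7  26.1] gaps [(np.float64(-8.9), np.float64(7.5))]
-5 18 range [-24.4  23.7] gaps [(np.float64(-10.6), np.float64(9.5))]
1 20 range [-25.7  23.6] gaps [(np.float64(-9.9), np.float64(7.6))]
7 16 range [-24.1  23.3] gaps [(np.float64(-10.9), np.float64(8.8))]
13 30 range [-22.4  26.6] gaps []
19 24 range [-29.   23.5] gaps []
```

```bash
python3 - <<'E'
from h import *
plan([(.437,-.294,.28,-.119),(.437,-.294,.19,-.119),(.437,-.294,.1745,-.119)],start=[.4299,-.2002,.3102,-.117],v=.036)
E
```

```text
offset [[0.01, 0.006, 0.031], [0.02, 0.012, 0.062], [0.03, 0.018, 0.092], [0.06, 0.018, 0.092], [0.09, 0.018, 0.092]] spin [0.001, 0.001, 0.002, 0.002, 0.002]
offset [[0.03, 0.0, 0.0], [0.046, 0.0, 0.0], [0.046, 0.0, 0.0], [0.046, 0.0, 0.0], [0.046, 0.0, 0.0]] spin [0.0, 0.0, 0.0, 0.0, 0.0]
end [ 0.43703748 -0.29367222  0.1742     -0.119     ]
```

{"name": "jog_arm", "arguments": {
  "claw": [-1,-1,-1,-1,-1],
  "offset": [
    [0.01,0.006,0.031],
    [0.02,0.012,0.062],
    [0.03,0.018,0.092],
    [0.06,0.018,0.092],
    [0.09,0.018,0.092]
  ],
  "spin": [0.001,0.001,0.002,0.002,0.002]
}}

```text
time_s: 18.85
tool_pos: [0.4373, -0.2944, 0.2199]
orientation: [0.529, 0.468, -0.529, 0.47]
contact_force: [0.3, 0.4, -4.5]
gripper_width: 0.0335
```

{"name": "jog_arm", "arguments": {
  "claw": [-1,-1,-1,-1,-1],
  "offset": [
    [0.025,0.0,0.0],
    [0.04,0.0,0.0],
    [0.046,0.0,0.0],
    [0.046,0.0,0.0],
    [0.046,0.0,0.0]
  ],
  "spin": [0,0,0,0,0]
}}

```text
time_s: 19.35
tool_pos: [0.4373, -0.2937, 0.1755]
orientation: [0.529, 0.469, -0.529, 0.47]
contact_force: [0.7, 0.7, -3.5]
gripper_width: 0.0335
```

```bash
python3 - <<'E'
from h import *
np.set_printoptions(precision=4,suppress=True)
s=get_state(); p=s["tool_pos"]; Rm=R.from_quat(s["orientation"]).as_matrix(); yaw=np.arctan2(Rm[1,1],Rm[0,1])
print(p,s["gripper_width"],s["contact_force"],Rm[:,0],yaw)
a=-.119; print("fork uv mm",np.array([[np.cos(a),np.sin(a)],[-np.sin(a),np.cos(a)]])@(p[:2]-[.5415,-.3045])*1000)
from scipy.optimize import least_squares
for c in ("side","top"):
    im,d=read_camera(c); cv2.imwrite(f"pics/{c}8.png",im[...,::-1]); np.save(f"pics/{c}8.npy",d)
    Q=cloud(c,d).reshape(-1,3); Q=Q[~np.isnan(Q[:,0])]; Q=Q[np.hypot(*(Q[:,:2]-p[:2]).T)<.03]
    for lo,hi,r in ((.046,.07,.016),(.113,.15,.007)):
        q=Q[(Q[:,2]>lo)&(Q[:,2]<hi)]
        if len(q)<8: continue
        f=least_squares(lambda t:np.hypot(q[:,0]-t[0],q[:,1]-t[1])-r,p[:2],loss="soft_l1",f_scale=.002)
        print(c,lo,len(q),f.x)
    q=Q[(Q[:,2]>.085)&(Q[:,2]<.115)]; q=q[np.hypot(*(q[:,:2]-p[:2]).T)>.009]; print("collar z",np.percentile(q[:,2],[50,80,95]) if len(q) else 0)
E
```

```text
[ 0.4373 -0.2937  0.1755] 0.0334998216279018 [ 0.7341  0.6777 -3.4921] [ 0.0014 -0.0011 -1.    ] -0.11944957740109499
fork uv mm [-104.7358   -1.6389]
side 0.046 87 [ 0.4379 -0.2933]
side 0.113 63 [ 0.4375 -0.2935]
collar z [0.1069 0.1087 0.1097]
top 0.046 38 [ 0.4353 -0.294 ]
top 0.113 13 [ 0.4341 -0.2935]
collar z [0.1103 0.1118 0.1129]
```

{"name": "jog_arm", "arguments": {
  "claw": [-1,-1,-1,-1,-1],
  "offset": [
    [0.0,0.012,0.0],
    [0.0,0.026,0.0],
    [0.0,0.04,0.0],
    [0.0,0.05,0.0],
    [0.0,0.055,0.0]
  ],
  "spin": [0,0,0,0,0]
}}

```text
time_s: 19.95
tool_pos: [0.4928, -0.3004, 0.1745]
orientation: [0.529, 0.469, -0.529, 0.47]
contact_force: [0.3, -0.1, -4.4]
gripper_width: 0.0334
```

{"name": "jog_arm", "arguments": {
  "claw": [-1,-1,-1,-1,-1],
  "offset": [
    [0.0,0.004,0.0],
    [0.0,0.008,0.0],
    [0.0,0.012,0.0],
    [0.0,0.016,0.0],
    [0.0,0.02,0.0]
  ],
  "spin": [0,0,0,0,0]
}}

```text
time_s: 20.45
tool_pos: [0.5113, -0.3027, 0.1744]
orientation: [0.529, 0.469, -0.529, 0.469]
contact_force: [-0.0, 0.5, -4.8]
gripper_width: 0.033
```

```bash
cat >> h.py <<'E'
def uv():
    s=get_state(); p=s["tool_pos"]; Rm=R.from_quat(s["orientation"]).as_matrix(); a=-.119
    A=np.array([[np.cos(a),np.sin(a)],[-np.sin(a),np.cos(a)]])
    print("uvz mm",A@(p[:2]-[.5415,-.3045])*1000,p[2]*1000,"F uv",A@s["contact_force"][:2],s["contact_force"][2],"T",s["wrist_torque"],"w",s["gripper_width"],"axis",Rm[:2,0],"t",s["time_s"])
E
python3 - <<'E'
from h import *
np.set_printoptions(precision=3,suppress=True)
uv(); im,d=read_camera("side"); cv2.imwrite("pics/s9.png",cv2.resize(im[90:240,300:450,::-1],None,fx=4,fy=4))
E
```

```text
uvz mm [-30.174  -1.751] 174.37465506358276 F uv [-0.095  0.491] -4.831198482782871 T [-0.026 -0.041  0.027] w 0.03303461503953643 axis [ 0. -0.] t 20.45
```

View pics/s9.png

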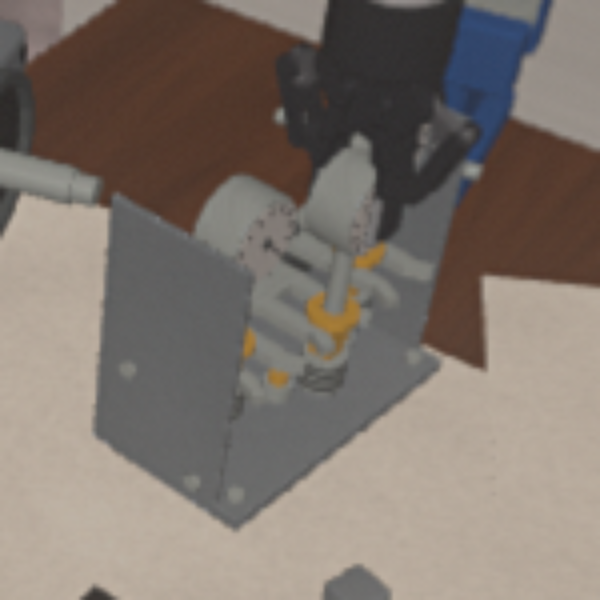

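The gauge is in the mouth of the empty fork (collar at (335, 310), arm either side of the shank), with no contact force yet. I'll carry on inward slowly.

{"name": "jog_arm", "arguments": {
  "claw": [-1,-1,-1,-1,-1],
  "offset": [
    [0.0,0.005,0.0],
    [0.0,0.01,0.0],
    [0.0,0.015,0.0],
    [0.0,0.019,0.0],
    [0.0,0.022,0.0]
  ],
  "spin": [0,0,0,0,0]
}}

```text
time_s: 21.0
tool_pos: [0.5335, -0.3052, 0.1742]
orientation: [0.529, 0.469, -0.529, 0.469]
contact_force: [0.3, -0.1, -4.5]
gripper_width: 0.0334
```

{"name": "jog_arm", "arguments": {
  "claw": [-1,-1,-1,-1,-1],
  "offset": [
    [0.0,0.001,0.0],
    [0.0,0.002,0.0],
    [0.0,0.003,0.0],
    [0.0,0.004,0.0],
    [0.0,0.004,0.0]
  ],
  "spin": [0,0,0,0,0]
}}

```text
time_s: 21.5
tool_pos: [0.537, -0.3057, 0.1743]
orientation: [0.529, 0.469, -0.529, 0.469]
contact_force: [-0.4, 0.3, -4.1]
gripper_width: 0.0331
```

```bash
python3 - <<'E'
from h import *
np.set_printoptions(precision=3,suppress=True)
uv()
E
```

```text
uvz mm [-4.302 -1.716] 174.32543313523348 F uv [-0.43   0.236] -4.052800640606063 T [-0.012  0.005 -0.024] w 0.03313743878966655 axis [ 0. -0.] t 21.5
```

{"name": "jog_arm", "arguments": {
  "claw": [-1,-1,-1,-1,-1],
  "offset": [
    [0.0,0.001,0.0],
    [0.0,0.002,0.0],
    [0.0,0.003,0.0],
    [0.0,0.003,0.0],
    [0.0,0.003,0.0]
  ],
  "spin": [0,0,0,0,0]
}}

```text
time_s: 22.0
tool_pos: [0.54, -0.306, 0.1743]
orientation: [-0.529, -0.469, 0.529, -0.469]
contact_force: [0.6, -0.2, -5.2]
gripper_width: 0.0335
```

{"name": "jog_arm", "arguments": {
  "claw": [-1,-1,-1,-1,-1],
  "offset": [
    [0.0,0.001,0.0],
    [0.0,0.001,0.0],
    [0.0,0.001,0.0],
    [0.0,0.001,0.0],
    [0.0,0.001,0.0]
  ],
  "spin": [0,0,0,0,0]
}}

```text
time_s: 22.5
tool_pos: [0.5409, -0.3062, 0.1743]
orientation: [0.529, 0.469, -0.529, 0.469]
contact_force: [-0.3, 0.7, -4.7]
gripper_width: 0.0335
```

{"name": "jog_arm", "arguments": {
  "claw": [-1,-1,-1,-1,-1],
  "offset": [
    [0.0,0.001,0.0],
    [0.0,0.001,0.0],
    [0.0,0.001,0.0],
    [0.0,0.001,0.0],
    [0.0,0.001,0.0]
  ],
  "spin": [0,0,0,0,0]
}}

```text
time_s: 23.0
tool_pos: [0.542, -0.3063, 0.1743]
orientation: [-0.529, -0.469, 0.529, -0.469]
contact_force: [0.1, 0.1, -4.2]
gripper_width: 0.0334
```

{"name": "jog_arm", "arguments": {
  "claw": [-1,-1,-1,-1,-1],
  "offset": [
    [0.0,0.001,0.0],
    [0.0,0.001,0.0],
    [0.0,0.001,0.0],
    [0.0,0.001,0.0],
    [0.0,0.001,0.0]
  ],
  "spin": [0,0,0,0,0]
}}

```text
time_s: 23.5
tool_pos: [0.543, -0.3064, 0.1743]
orientation: [0.529, 0.469, -0.529, 0.469]
contact_force: [-0.4, 0.3, -5.1]
gripper_width: 0.0331
```

{"name": "jog_arm", "arguments": {
  "claw": [-1,-1,-1,-1,-1],
  "offset": [
    [0.0,0.001,0.0],
    [0.0,0.001,0.0],
    [0.0,0.001,0.0],
    [0.0,0.001,0.0],
    [0.0,0.001,0.0]
  ],
  "spin": [0,0,0,0,0]
}}

```text
time_s: 24.0
tool_pos: [0.5435, -0.3065, 0.1742]
orientation: [-0.529, -0.469, 0.529, -0.469]
contact_force: [-2.2, 1.0, -4.0]
gripper_width: 0.0331
```

{"name": "jog_arm", "arguments": {
  "claw": [-1,-1,-1,-1,-1],
  "offset": [
    [0.0,0.001,0.0],
    [0.0,0.001,0.0],
    [0.0,0.001,0.0],
    [0.0,0.001,0.0],
    [0.0,0.001,0.0]
  ],
  "spin": [0,0,0,0,0]
}}

```text
time_s: 24.5
tool_pos: [0.5438, -0.3066, 0.1742]
orientation: [-0.529, -0.47, 0.53, -0.468]
contact_force: [-5.8, 1.2, -2.3]
gripper_width: 0.0334
```

```bash
python3 - <<'E'
from h import *
np.set_printoptions(precision=3,suppress=True)
uv()
E
```

```text
uvz mm [ 2.531 -1.787] 174.22526871508884 F uv [-5.915  0.542] -2.3236314700905023 T [0.162 1.57  0.022] w 0.03338884789649718 axis [-0.002  0.   ] t 24.5
```

{"name": "jog_arm", "arguments": {
  "claw": [-1,-1,-1,-1,-1],
  "offset": [
    [0.0,-0.001,0.0],
    [0.001,-0.001,0.0],
    [0.001,-0.001,0.0],
    [0.002,-0.001,0.0],
    [0.002,-0.001,0.0]
  ],
  "spin": [0,0,0,0,0]
}}

```text
time_s: 25.0
tool_pos: [0.5437, -0.3065, 0.1721]
orientation: [-0.529, -0.469, 0.529, -0.469]
contact_force: [-4.4, 0.4, -3.1]
gripper_width: 0.0335
```

{"name": "jog_arm", "arguments": {
  "claw": [-1,-1,-1,-1,-1],
  "offset": [
    [0.001,0.0,0.0],
    [0.001,0.0,0.0],
    [0.001,0.0,0.0],
    [0.001,0.0,0.0],
    [0.001,0.0,0.0]
  ],
  "spin": [0,0,0,0,0]
}}

```text
time_s: 25.5
tool_pos: [0.5437, -0.3064, 0.1718]
orientation: [-0.529, -0.469, 0.529, -0.469]
contact_force: [-5.1, 0.8, -0.3]
gripper_width: 0.0331
```

```bash
python3 - <<'E'
from h import *
np.set_printoptions(precision=3,suppress=True)
uv()
E
```

```text
uvz mm [ 2.409 -1.669] 171.82345659087414 F uv [-5.206  0.226] -0.31078912506615153 T [ 0.222  1.637 -0.056] w 0.03311609235313189 axis [-0. -0.] t 25.5
```

{"name": "jog_arm", "arguments": {
  "claw": [-1,-1,-1,-1,-1],
  "offset": [
    [0.001,0.0,0.0],
    [0.001,0.0,0.0],
    [0.001,0.0,0.0],
    [0.001,0.0,0.0],
    [0.001,0.0,0.0]
  ],
  "spin": [0,0,0,0,0]
}}

```text
time_s: 26.0
tool_pos: [0.5437, -0.3064, 0.1718]
orientation: [-0.529, -0.469, 0.529, -0.469]
contact_force: [-6.6, 1.4, 1.4]
gripper_width: 0.0334
```

```bash
python3 - <<'E'
from h import *
np.set_printoptions(precision=3,suppress=True)
uv()
s=get_state();p=s["tool_pos"]
from scipy.optimize import least_squares
im,d=read_camera("side"); cv2.imwrite("pics/s10.png",cv2.resize(im[90:240,300:450,::-1],None,fx=4,fy=4))
Q=cloud("side",d).reshape(-1,3); Q=Q[~np.isnan(Q[:,0])]; Q=Q[np.hypot(*(Q[:,:2]-p[:2]).T)<.03]
for lo,hi,r in ((.046,.066,.016),(.110,.15,.007)):
    q=Q[(Q[:,2]>lo)&(Q[:,2]<hi)]
    if len(q)<8: continue
    f=least_squares(lambda t:np.hypot(q[:,0]-t[0],q[:,1]-t[1])-r,p[:2],loss="soft_l1",f_scale=.002); print(lo,len(q),f.x*1000)
E
```

```text
uvz mm [ 2.376 -1.67 ] 171.8202241772079 F uv [-6.746  0.636] 1.3989262020151365 T [ 0.349  1.867 -0.024] w 0.033356082646697746 axis [ 0.    -0.001] t 26.0
0.046 14 [ 545.007 -304.892]
0.11 64 [ 544.02  -305.891]
```

View pics/s10.png

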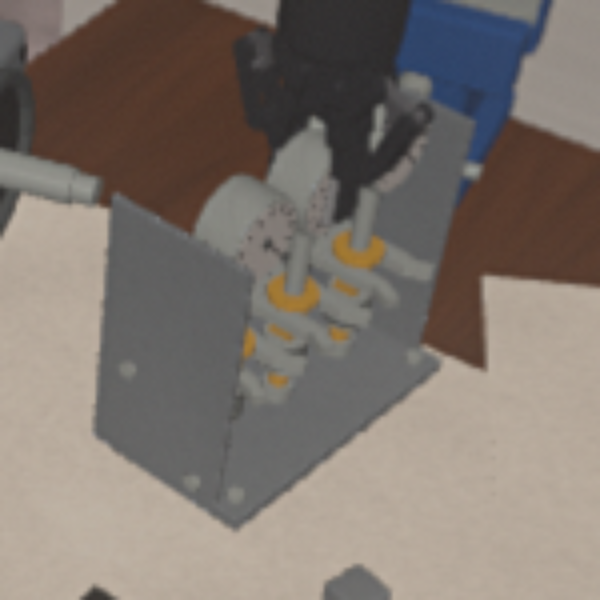

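{"name": "jog_arm", "arguments": {
  "claw": [-0.2,-0.1,0.0,0.1,0.2],
  "offset": [
    [0.0,0.0,0.0],
    [0.0,0.0,0.0],
    [0.0,0.0,0.0],
    [0.0,0.0,0.0],
    [0.0,0.0,0.0]
  ],
  "spin": [0,0,0,0,0]
}}

```text
time_s: 26.55
tool_pos: [0.5448, -0.3067, 0.1708]
orientation: [0.529, 0.469, -0.529, 0.47]
contact_force: [0.3, 0.5, -0.1]
gripper_width: 0.0513
```

{"name": "jog_arm", "arguments": {
  "claw": [0.3,0.4,0.4,0.4,0.4],
  "offset": [
    [0.0,0.0,0.0],
    [0.0,0.0,0.0],
    [-0.002,0.0,0.0],
    [-0.002,0.0,0.0],
    [-0.002,0.0,0.0]
  ],
  "spin": [0,0,0,0,0]
}}

```text
time_s: 27.05
tool_pos: [0.544, -0.3066, 0.1725]
orientation: [0.529, 0.469, -0.529, 0.469]
contact_force: [1.0, -0.8, 0.1]
gripper_width: 0.0597
```

```bash
python3 - <<'E'
from h import *
np.set_printoptions(precision=3,suppress=True)
uv()
E
```

```text
uvz mm [ 2.775 -1.777] 172.4790384847098 F uv [ 1.038 -0.634] 0.13656423311484506 T [ 0.03  -0.015  0.01 ] w 0.05970027860781357 axis [ 0. -0.] t 27.05
```

Released, with no contact force. I'll retract straight up, then check with the wrist camera.

{"name": "jog_arm", "arguments": {
  "claw": [0.4,0.4,0.4,0.4,0.4],
  "offset": [
    [-0.01,0.0,0.0],
    [-0.03,0.0,0.0],
    [-0.06,0.0,0.0],
    [-0.095,0.0,0.0],
    [-0.13,0.0,0.0]
  ],
  "spin": [0,0,0,0,0]
}}

```text
time_s: 27.55
tool_pos: [0.5437, -0.3063, 0.3042]
orientation: [0.529, 0.469, -0.529, 0.469]
contact_force: [1.3, 0.1, 0.6]
gripper_width: 0.06
```

{"name": "jog_arm", "arguments": {
  "claw": [0.4,0.4,0.4,0.4,0.4],
  "offset": [
    [-0.01,-0.04,0.0],
    [-0.02,-0.08,-0.02],
    [-0.02,-0.12,-0.04],
    [-0.02,-0.14,-0.05],
    [-0.02,-0.14,-0.05]
  ],
  "spin": [0,0,0,0,0]
}}

```text
time_s: 28.05
tool_pos: [0.4091, -0.2387, 0.3247]
orientation: [0.529, 0.468, -0.529, 0.47]
contact_force: [-0.0, 0.4, 0.5]
gripper_width: 0.0596
```

```bash
python3 - <<'E'
from h import *
np.set_printoptions(precision=4,suppress=True)
s=get_state(); print(s["tool_pos"],s["contact_force"])
M=camera_model("wrist"); im,d=read_camera("wrist"); cv2.imwrite("pics/w11.png",im[...,::-1])
im2,d2=read_camera("top"); im3,d3=read_camera("side"); cv2.imwrite("pics/s11.png",im3[...,::-1])
a=-.119; A=np.array([[np.cos(a),np.sin(a)],[-np.sin(a),np.cos(a)]]); o=np.array([.5415,-.3045])
for c,dd,m in (("wrist",d,M),("top",d2,None),("side",d3,None)):
    Q=cloud(c,dd,m).reshape(-1,3); Q=Q[~np.isnan(Q[:,0])]
    uvq=(Q[:,:2]-o)@A.T
    for n,v in (("hung+",.07),("ours",0),("hung-",-.07)):
        k=(abs(uvq[:,0])<.05)&(abs(uvq[:,1]-v+.002)<.033)&(Q[:,2]>.205)&(Q[:,2]<.24)
        q=uvq[k].astype(np.float32)
        if len(q)>20: 
            r=cv2.minAreaRect(q*1000); print(c,n,len(q),np.round(r[0],1),np.round(r[1],1),round(r[2],1),"zmax",Q[k,2].max())
    q=Q[(Q[:,2]>.1)&(np.hypot(*(Q[:,:2]-[.53,.313]).T)<.1)]; 
    if len(q): print(c,"tote max z",q[:,2].max())
E
```

```text
[ 0.4091 -0.2387  0.3247] [-0.0005  0.3829  0.4612]
wrist hung+ 3263 [-0.7 68.4] [56.  35.5] 89.7 zmax 0.22502229471033305
wrist ours 2668 [ 0.2 -1.4] [35.5 55.2] 0.0 zmax 0.22457504809041573
wrist hung- 747 [ -2.1 -51.3] [15.8 34.6] 87.2 zmax 0.2209399037262753
top hung+ 502 [-0.5 68.4] [57.3 36.7] 88.7 zmax 0.225701018296654
top ours 468 [0.5 0.7] [37.6 51.6] 1.4 zmax 0.2256943745736989
top hung- 488 [ -2.5 -68.1] [37.2 55.4] 3.1 zmax 0.226669299128759
top tote max z 0.16603859430477708
side hung+ 248 [ 0.1 70.9] [54.7 37. ] 87.8 zmax 0.22447747577839883
side ours 223 [1.3 0.2] [36.2 55.4] 0.7 zmax 0.22356620532643312
side hung- 205 [ -0.8 -68.2] [37.6 55.5] 1.0 zmax 0.22314518191360266
side tote max z 0.1636153578316235
```

View pics/w11.png

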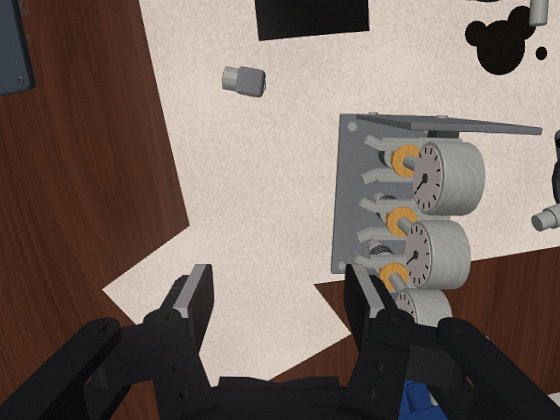

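View pics/s11.png

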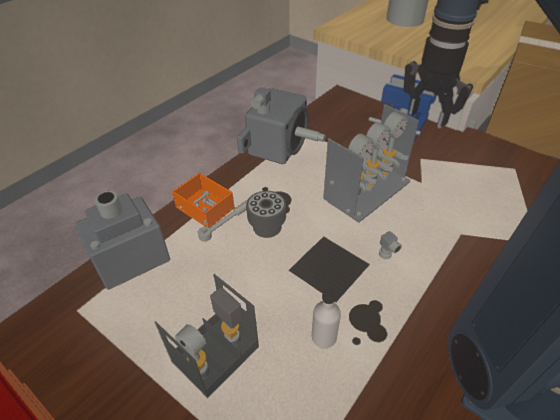

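```bash
python3 -c "
from cell import *
print(hand_in())"
```

```text
the job is handed in; nothing more can be done
None
```

The tall gauge is hung in the bracket's empty middle fork, and I handed the job in at about 28 s of the 69 s allowed.

**What I did:**
- I gripped the gauge by the sides of its case, lifted it straight out of the tote, and turned it about 91°.
- I set it down softly on the mat and let go. The contact force at touchdown was about 6 N.
- I took it again front-to-back and slid it level into the fork until the shank met the closed end (about 6 N). Then I lowered it until the collar rested on the fork, opened the gripper and backed away.

**Last checks:**
- **Upright:** the gauge stood upright on the mat. One fit there gave a stray 10° tilt reading, but the picture and a repeat fit showed it was upright.
- **Height:** in the wrist-camera check, its top is about 225 mm, level with the neighbouring hung gauge.
- **Depth and facing:** the dial looks out of the fork's open end. It sits 1–2 mm deeper than the line of its neighbours.
- **Clear of the robot:** the gripper was about 15 cm away, and the force reading was about zero.
- **Other parts:** the other gauges and the bench parts look unmoved in the final side and wrist pictures. I did not measure all of them.

**Disagreement:** the sideways position differs by up to about 2 mm between cameras. That is within their calibration, and I met no sideways force while sliding in.

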